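# Clamp a nested pair of pots in the drilling cradle

## Robot

A 6-joint arm with a two-finger parallel gripper is mounted at the origin on the work surface. World frame = base frame: x ahead of the robot, y to its left, z up, the work surface at z = 0. Lengths are in m, angles in rad, forces in N, time in s.
With the tool pointing down it reaches from about 0.3 to 0.875 m from the base axis. Payload 6.4 kg.
Tool frame: the origin (TCP) lies between the finger pads; the fingertips stand 14 mm ahead of it and the grasp point (between the pads) lies 5 mm behind it (manip.finger_overhang is the distance from the TCP to the fingertips, in m); z points along the fingers, y is the line along which they close (so a half turn about z gives the same grasp; the last joint's range is limited). The gripper opens to 85 mm and grips with 20 to 120 N. Pads are 22 mm wide; open, the fingers measure 114 mm over their backs; the gripper's body (76 mm by 85 mm) begins 54 mm behind the grasp point. The pads swing forward as they close: fully open they stand 13 mm farther back than shut.
Start: joints at [-1.461, 0.181, 1.607, -0, 1.354, -0.206], TCP at [0.179, -0.547, 0.245] pointing down, gripper open.
Joint ranges: [-2.99, 2.99], [-0.89, 2.07], [0.3, 2.58], [-1.14, 4.28], [0, 2.63], [-3.12, 3.12]. Speed limits (rad/s): [2.57, 2.57, 3.01, 3.14, 3.14, 3.14].

## Interface

Orientations are given as a unit quaternion [x, y, z, w].
In Python, from bench import manip, get_image, calibration gives the robot as it stands.
- The arm moves only by the shell command python3 -m handwheel 'ROWS' [FORCE]. ROWS is text: rows parted by semicolons, each of 5 numbers parted by spaces: the shift along the tool's x, y, z in m, then the turn about the tool's z in units of 8 degrees (1.0 is 8 degrees), then the opening, from -1 (shut) to 1 (fully open). In form: x y z spin gripper; .... A call has 1 to 5 rows; each row is the pose to reach, as a shift and turn from the pose commanded when the call began, along the tool's axes at that moment; what a row does not reach only later rows make up. A row lasts 1/8 s, in which the tool goes at most 62.5 mm and 10.7 degrees, less where a joint would pass 70% of its speed; a pose out of reach is approached as far as the arm can. A call with a gripper value outside its range is refused whole. The fingers move at their own pace and stop on an object; FORCE is the grip in N (left out, the last holds). Time passes only in rows, so rows that repeat a pose let the fingers close. It gives the time, the measured TCP pose, the force, the opening and the grip force at its end, in the units of the state.
- manip.read_state(): the state, without advancing time (a new reading comes with each control period).
- get_image(name): name is "scene" or "top" or "wrist"; returns (picture, depth): 400x640x3 uint8, red, green, blue; 400x640 float32, m along the optical axis (not along the pixel's ray), 0 where there is no reading.
- calibration(name): a dict with "fx", "fy", "cx", "cy" (pixels), "world_to_cam" (4x4, takes a point from world to camera coordinates); the wrist camera has in their place "hand_eye" (4x4, takes a point from camera to tool coordinates, whose origin is the TCP and whose axes are the flange's). Camera axes: x right, y down, z forward; pixel columns grow to the right and rows downward; lengths in m; the calibration is good to about 2 mm. A picture is of the moment at which its call begins: read the wrist's pose just before it. calibration takes no time and is no camera call.
- manip.close_job(): hands the job in; it is judged then, once.
The state is a dict: "time_s": time; "q": joint angles; "joint_vel": joint speeds; "tau": joint torques, N m; "position": TCP position; "tcp_rot": TCP orientation; "wrist_force": force on the tool from outside, world axes, zero at the start; "torque": the same for the moment, N m; "grip_width": opening from 0.0 (shut) to 1.0 (fully open); "grasp_force": force on a finger pad.
Only numpy, scipy, OpenCV 4.12 (cv2) and the standard library are available. Lean on these libraries where they do the work, as an engineer would, in place of code of your own. Each camera call takes 0.05 s, during which the arm holds its last target. There are 200 camera calls.

## Task

Gently set the loose clay pot upright into the equal pot that stands in the wooden drilling cradle, nested fully home and without dropping it. Then, with the cam lever still up, slide the fence until it presses the lower pot snugly against the end block, and last flip the cam lever all the way over and down to lock the fence. Both pots must stay upright and nested; leave everything else on the table where it is.

Things in the scene. Friction and masses are not known exactly. Their poses are not given: they have to be found in the camera images.
- cradle: Drilling cradle screwed to the table: plywood board 130 (its x) x 340 (its y) x 12 mm; pine end block at its +y end, a fence that slides along its y. Origin: centre of the board's underside, on the table. Pots stand on the board's top. The end block is 110 mm wide; its front is a bar 18 mm high above the board that meets the pot's lower wall; 10 mm behind it stands a 34 mm high plate.
- end_face (a point): Middle of the end block's front face (the 18 mm bar that the lower pot is pressed against), 9 mm above the board, 115 mm along +y from the cradle's origin; the face looks to the cradle's -y.
- fence (a joint): Slide of the fence along the cradle's +y, m: 0 = fully back (fence face 135 mm from the end face), growing towards the end block, limit 0.11. Moves with about 2 N while the lever is up; holds over 40 N when locked. With a pot (48 mm wide at the height of the bars) snug between fence and end block it reads about 0.087.
- fence_face (a point): Middle of the fence's pressing face (bar 18 mm high, 110 mm wide, with a 34 mm high plate behind it: mirror image of the end block), 9 mm above the board. Behind it (towards the cradle's -y) follows a pine carriage block 50 mm wide in x, 31 mm high, reaching to 100 mm behind the face, which carries the lever.
- lever (a joint): Cam lever on the fence's carriage, rad. Turns about the cradle's y direction: 0 = up, leaning 0.2 rad from vertical to the cradle's +x; 0.2 = straight up; growing as it tips over to the cradle's -x; 1.6 = end stop, locked (nearly level). The cam bites from about 0.5 on and then needs some 10 N at the grip. It stays where it is left.
- lever_grip (a point): Centre of the black barrel grip at the lever's end: a round 22 mm thick and 26 mm long, flat ends, lying across the lever along the cradle's y; 85 mm from the pivot. The lever is a steel rod 11 mm thick.
- lever_pivot (a point): The lever's pivot, 65 mm behind the fence face (towards the cradle's -y), 42 mm above the board (54 mm above the table); it moves with the fence.
- pot_low: The terracotta pot standing in the cradle: 62 mm high, foot 40 mm across, wall flaring to 57 mm at 38 mm height, then a straight collar 68 mm across from 38 mm to the rim at 62 mm. Walls 3 mm, mouth 62 mm across. 0.1 kg. Origin: centre of the underside, z up.
- pot_top: The loose terracotta pot, standing on the table on the cradle's -y side, just like the one in the cradle (62 mm high, collar 68 mm across and 24 mm high, foot 40 mm across). Origin: centre of the underside. Nested home its collar rests on the lower pot's rim: its origin is 24 mm above the lower pot's, its rim 86 mm above the board.
- pot_big: Bystander: larger terracotta pot of the same form, 87 mm high, 95 mm across its collar; stands near the loose pot, either nearer to or farther from the robot. Origin: centre of the underside.
- jar: Bystander: glass jar with steel cap, 56 mm across, 75 mm high. Origin: centre of the underside.
- glue_gun: Bystander: dark green glue gun lying on its side, about 190 mm long, 46 mm high. Origin on the table under its barrel.
- offcut: Bystander: pine offcut 110 x 42 x 20 mm. Origin: centre of the underside.
- bamboo: Bystander: pile of bamboo canes 160 mm long, 24 mm high, 75 mm wide. Origin: centre of the underside.
- screwdriver: Bystander: screwdriver lying on the table.
Not all that is in view belongs to the job. What is shaped like the pot_low but blue is not meant.

How it is judged:
By the outcome, as a careful person would: the job done as asked, in the order asked, and still so for the second after the job is handed in, with the robot touching nothing.
It also fails if it takes over 53 s, if anything falls off the work surface, if the arm or the gripper's body presses on something with over 40 N, if the wrist force passes 120 N, or if a joint passes its speed limit or range.

## Working session

There is one attempt and no reset: what is moved stays moved. The work goes in short steps, Python scripts to look and compute and a shell command to move; the robot and the scene stay as the last step left them, time stands still between calls to the robot, and variables do not carry over. Pictures are saved under pics/ and viewed, at most 12 in all, crops included, and the job is handed in when it is done.

```bash
mkdir -p pics; ls
python3 - <<'E'
from bench import manip,get_image,calibration
import numpy as np,cv2
s=manip.read_state();print({k:np.round(v,3).tolist() for k,v in s.items()})
for n in("scene","top"):
    im,d=get_image(n);np.savez(f"pics/{n}0.npz",im=im,d=d);cv2.imwrite(f"pics/{n}0.png",im[:,:,::-1])
    c=calibration(n);print({k:np.round(v,3).tolist() for k,v in c.items()},(d>0).mean())
print(calibration("wrist"))
E
```

```text
pics
{'time_s': 0.0, 'q': [-1.461, 0.182, 1.608, 0.0, 1.354, -0.206], 'joint_vel': [-0.0, -0.0, 0.002, -0.001, -0.001, -0.0], 'tau': [0.001, -44.487, -35.133, -0.0, 0.009, -0.0], 'position': [0.179, -0.546, 0.244], 'tcp_rot': [0.988, 0.157, 0.0, -0.001], 'wrist_force': [-1.043, -0.698, 0.561], 'torque': [-0.009, 0.002, 0.087], 'grasp_force': 0.0, 'grip_width': 1.0}
{'fx': 512.887, 'fy': 512.887, 'cx': 321.754, 'cy': 191.657, 'world_to_cam': [[0.324, 0.946, 0.009, -0.191], [0.523, -0.172, -0.835, -0.172], [-0.788, 0.276, -0.551, 1.624], [0.0, 0.0, 0.0, 1.0]]} 0.99528515625
{'fx': 429.657, 'fy': 429.657, 'cx': 313.693, 'cy': 198.657, 'world_to_cam': [[0.006, -1.0, 0.009, 0.043], [-0.99, -0.007, -0.139, 0.536], [0.139, -0.008, -0.99, 1.032], [0.0, 0.0, 0.0, 1.0]]} 0.99621484375
{'fx': 308.8918734238333, 'fy': 308.8918734238333, 'cx': 322.66981204311315, 'cy': 201.74521853347662, 'hand_eye': array([[ 2.47083009e-06, -9.46576325e-01, -3.22479860e-01,
         8.41813599e-02],
       [ 9.99999956e-01,  9.78167523e-05, -2.79459908e-04,
        -6.33026318e-04],
       [ 2.96074065e-04, -3.22479845e-01,  9.46576284e-01,
        -1.29359927e-01],
       [ 0.00000000e+00,  0.00000000e+00,  0.00000000e+00,
         1.00000000e+00]])}
```

View pics/top0.png

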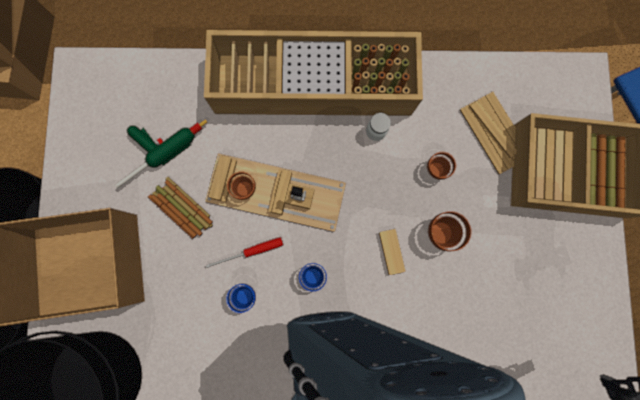

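View pics/scene0.png

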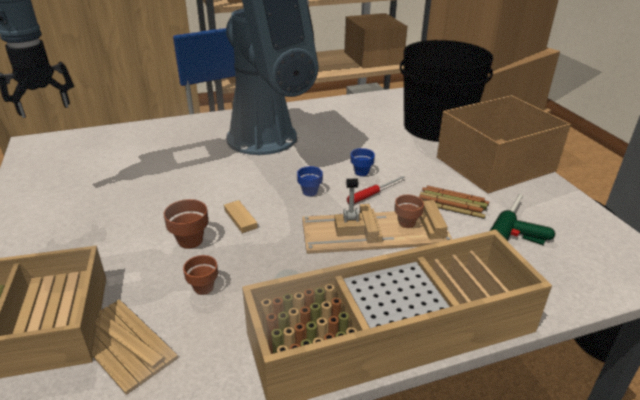

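The top view shows the loose pot at (441,166), the big pot at (450,232), the cradle from (210,180) to (345,205), the lower pot at (242,187) and the lever grip at about (298,192). Next I'll measure with depth.

```bash
cat > h.py <<'E'
import numpy as np,cv2
from bench import manip,get_image,calibration
from scipy.spatial.transform import Rotation as R
def cloud(name,d,T_wc=None):
    c=calibration(name); v,u=np.mgrid[:400,:640]
    P=np.stack([(u-c["cx"])/c["fx"]*d,(v-c["cy"])/c["fy"]*d,d],-1)
    T=np.linalg.inv(c["world_to_cam"]) if T_wc is None else T_wc
    return P@T[:3,:3].T+T[:3,3]
def wristT(s):
    T=np.eye(4);T[:3,:3]=R.from_quat(s["tcp_rot"]).as_matrix();T[:3,3]=s["position"]
    return T@calibration("wrist")["hand_eye"]
def circ(xy):
    A=np.c_[2*xy,np.ones(len(xy))];s=np.linalg.lstsq(A,(xy**2).sum(1),rcond=None)[0]
    return s[:2],np.sqrt(s[2]+s[:2]@s[:2])
E
python3 - <<'E'
from h import *
for n in("top","scene"):
    z=np.load(f"pics/{n}0.npz");im,d=z["im"],z["d"];W=cloud(n,d)
    hsv=cv2.cvtColor(im,cv2.COLOR_RGB2HSV)
    m=((hsv[...,0]<13)&(hsv[...,1]>110)&(W[...,2]>0.015)&(W[...,2]<.12)&(d>0)).astype(np.uint8)
    k,l,st,ce=cv2.connectedComponentsWithStats(m)
    print(n)
    for i in range(1,k):
        if st[i,4]<60: continue
        P=W[l==i];top=np.percentile(P[:,2],97);rim=P[P[:,2]>top-.006]
        c,r=circ(rim[:,:2]);print(ce[i].round(),st[i,4],"ztop",top.round(3),"c",c.round(4),"r",r.round(4),len(rim))
    # board top and blocks
    if n=="top":
        reg=np.zeros((400,640),bool);reg[150:236,203:352]=1
        for lo,hi,nm in((.008,.017,"board"),(.027,.034,"bars"),(.04,.05,"plates/carr"),(.1,.17,"lever")):
            q=reg&(W[...,2]>lo)&(W[...,2]<hi)
            k,l,st,ce=cv2.connectedComponentsWithStats(q.astype(np.uint8))
            for i in range(1,k):
                if st[i,4]<25: continue
                P=W[l==i];rc=cv2.minAreaRect((P[:,:2]*1000).astype(np.float32))
                print(nm,st[i,4],ce[i].round(),P.mean(0).round(4),[np.round(x,1) for x in rc])
E
```

```text
top
[394.  54.] 78 ztop 0.103 c [ 0.8861 -0.1469] r 0.0211 43
[366.  61.] 114 ztop 0.102 c [ 0.8647 -0.0792] r 0.0326 58
[380.  79.] 89 ztop 0.103 c [ 0.8144 -0.1069] r 0.023 36
[401.  83.] 73 ztop 0.102 c [ 0.8117 -0.1668] r 0.0193 43
[195. 128.] 83 ztop 0.038 c [0.7176 0.3506] r 0.0088 60
[619. 146.] 66 ztop 0.038 c [ 0.6784 -0.739 ] r 0.0165 35
[599. 157.] 67 ztop 0.038 c [ 0.6467 -0.6793] r 0.02 38
[449. 160.] 75 ztop 0.065 c [ 0.6193 -0.2688] r 0.0318 32
[439. 167.] 217 ztop 0.064 c [ 0.6198 -0.2691] r 0.0324 44
[618. 176.] 79 ztop 0.036 c [ 0.6025 -0.7408] r 0.03 54
[241. 186.] 477 ztop 0.075 c [0.563  0.2236] r 0.032 91
[464. 229.] 154 ztop 0.088 c [ 0.4554 -0.2765] r 0.0448 58
[446. 232.] 476 ztop 0.088 c [ 0.4555 -0.276 ] r 0.0456 75
[263. 247.] 355 ztop 0.028 c [0.4161 0.1711] r 0.0283 241
board 3982 [287. 195.] [0.5491 0.1143 0.0122] [array([557.7, 144.5]), array([339.8, 130.5]), np.float64(77.4)]
board 33 [241. 177.] [0.5948 0.2323 0.0123] [array([592.4, 231.7]), array([19.8, 53.8]), np.float64(3.4)]
board 119 [244. 188.] [0.5638 0.2243 0.0152] [array([564.4, 224.6]), arr
[... 522 characters left out ...]
[array([546.5,  95. ]), array([ 89.9, 109.8]), np.float64(77.8)]
plates/carr 78 [240. 182.] [0.574  0.2292 0.046 ] [array([569.8, 225.7]), array([43., 53.]), np.float64(21.8)]
lever 112 [296. 191.] [0.5375 0.0863 0.1472] [array([539. ,  86.3]), array([25.5, 21.2]), np.float64(77.5)]
scene
[366. 192.] 176 ztop 0.027 c [0.423  0.1786] r 0.0241 102
[454. 193.] 187 ztop 0.025 c [0.505  0.3844] r 0.0449 170
[418. 209.] 763 ztop 0.073 c [0.5654 0.2226] r 0.032 132
[188. 222.] 1196 ztop 0.086 c [ 0.4572 -0.2774] r 0.0457 175
[201. 273.] 813 ztop 0.062 c [ 0.6214 -0.2701] r 0.032 176
[302. 323.] 266 ztop 0.101 c [ 0.8558 -0.1264] r 0.0324 123
[334. 318.] 239 ztop 0.1 c [ 0.8513 -0.0982] r 0.0388 125
```

Run:
```python
import cv2,numpy as np
im=cv2.imread("pics/top0.png")[145:240,200:355];cv2.imwrite("pics/crop1.png",cv2.resize(im,None,fx=5,fy=5,interpolation=cv2.INTER_CUBIC))
```

```text
(no output)
```

View pics/crop1.png

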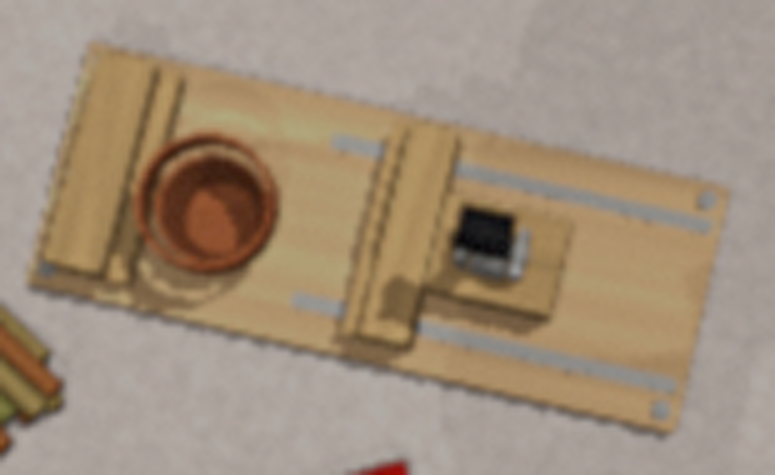

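```bash
python3 -c "from bench import manip;print(manip.finger_overhang)"; python3 -m handwheel '0.06 -0.015 -0.01 1 1; 0.12 -0.03 -0.01 2 1; 0.18 -0.045 -0.01 3 1; 0.235 -0.06 -0.01 3.8 1; 0.295 -0.075 -0.01 3.8 1' 25
```

```text
0.014
time_s: 0.72
position: [0.4369, -0.3824, 0.255]
tcp_rot: [0.994, -0.108, -0.0, -0.0]
wrist_force: [-0.1, -1.5, -0.2]
grip_width: 1.001
grasp_force: 0.0
```

```bash
python3 -m handwheel '0.04 -0.038 0.01 0 1; 0.08 -0.075 0.02 0 1; 0.12 -0.112 0.035 0 1; 0.155 -0.149 0.05 0 1; 0.155 -0.149 0.05 0 1'
cat > pots.py <<'E'
from h import *
import sys
def look(tag):
    s=manip.read_state();im,d=get_image("wrist");cv2.imwrite(f"pics/{tag}.png",im[:,:,::-1])
    return s,im,cloud("wrist",d,wristT(s)),d
def pot(W,im,d,guess,ztop,Rm=.06):
    m=(np.hypot(W[...,0]-guess[0],W[...,1]-guess[1])<Rm)&(abs(W[...,2]-ztop)<.004)&(d>0)
    P=W[m];c=np.array(guess)
    for _ in range(3):
        c,r=circ(P[:,:2])
        P=P[abs(np.hypot(*(P[:,:2]-c).T)-r)<.006]
    return c.round(4),r.round(4),len(P),P[:,2].mean().round(4)
E
python3 - <<'E'
from pots import *
s,im,W,d=look("w1");print(s["position"],s["time_s"])
print(pot(W,im,d,(.62,-.27),.062))
E
```

```text
time_s: 1.35
position: [0.6202, -0.2675, 0.2023]
tcp_rot: [0.994, -0.105, -0.002, -0.001]
wrist_force: [-0.2, 0.0, -0.3]
grip_width: 1.002
grasp_force: 0.0
[ 0.62020387 -0.26750034  0.20227637] 1.35
(array([ 0.6212, -0.2686]), np.float64(0.0321), 860, np.float64(0.062))
```

View pics/w1.png

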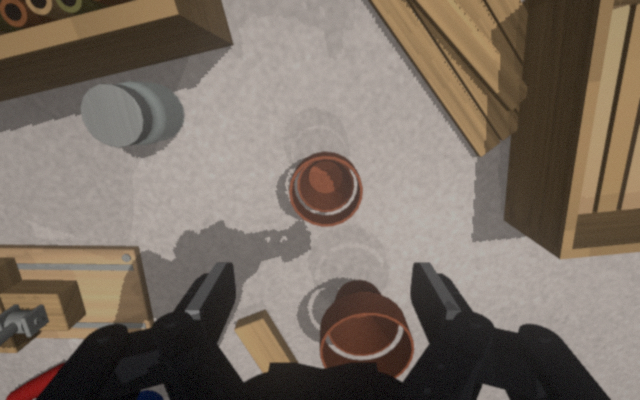

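The wrist view shows the loose pot's rim centred at (326,190), between the open fingers at (215,300) and (440,300). I'll descend onto it.

```bash
python3 -m handwheel '0.001 0.001 0.05 0 1; 0.001 0.001 0.10 0 1; 0.001 0.001 0.135 0 1; 0.001 0.001 0.153 0 1; 0.001 0.001 0.153 0 1'
python3 - <<'E'
from pots import *
s,im,W,d=look("w2");print(s["position"],s["wrist_force"])
print(pot(W,im,d,(.62,-.27),.062))
im2,d2=get_image("scene")
a=cv2.resize(im[150:400,120:520],(640,400));b=cv2.resize(im2[200:320,130:280],(500,400),interpolation=cv2.INTER_CUBIC)
cv2.imwrite("pics/c2.png",cv2.resize(np.hstack([a,b]),(800,281))[:,:,::-1])
E
```

```text
time_s: 2.02
position: [0.6187, -0.2727, 0.0516]
tcp_rot: [0.994, -0.108, -0.001, -0.0]
wrist_force: [0.3, -0.6, 0.5]
grip_width: 1.001
grasp_force: 0.0
[ 0.61867171 -0.27270927  0.05155174] [ 0.27122091 -0.58536341  0.48962594]
(array([ 0.6214, -0.2691]), np.float64(0.0322), 3645, np.float64(0.0617))
```

View pics/c2.png

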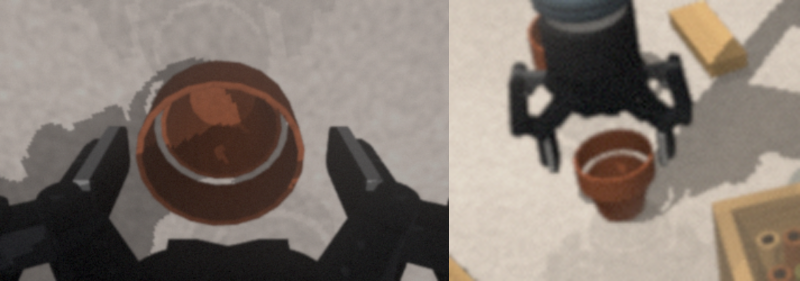

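The pot sits between the fingers, and the tips are still at mid-collar height. I'll centre on it, go 9 mm lower and close.

```bash
python3 -m handwheel '0.002 -0.004 0 0 1; 0.002 -0.004 0.009 0 1; 0.002 -0.004 0.009 0 0.6; 0.002 -0.004 0.009 0 0.4; 0.002 -0.004 0.009 0 0.2' 30
python3 -m handwheel '0 0 0 0 0.2; 0 0 0 0 0.2; 0 0 0 0 0.2; 0 0 -0.003 0 0.2; 0 0 -0.008 0 0.2'
python3 - <<'E'
from pots import *
s,im,W,d=look("w3");print(s["position"],s["wrist_force"],s["grip_width"]*85)
print(pot(W,im,d,(.62,-.27),.07),pot(W,im,d,(.62,-.27),.066))
im2,d2=get_image("scene")
a=cv2.resize(im[150:400,120:520],(640,400));b=cv2.resize(im2[200:320,130:280],(500,400),interpolation=cv2.INTER_CUBIC)
cv2.imwrite("pics/c3.png",cv2.resize(np.hstack([a,b]),(800,281))[:,:,::-1])
E
```

```text
time_s: 2.75
position: [0.6224, -0.2688, 0.0431]
tcp_rot: [0.994, -0.107, -0.0, -0.0]
wrist_force: [-0.2, 0.8, -1.3]
grip_width: 0.794
grasp_force: 34.0
time_s: 3.38
position: [0.6223, -0.2688, 0.0514]
tcp_rot: [0.994, -0.107, -0.0, -0.0]
wrist_force: [-1.0, 0.1, -0.8]
grip_width: 0.799
grasp_force: 33.9
[ 0.62234577 -0.26878518  0.05137675] [-1.04795152  0.09154363 -0.78876564] 67.91248849947819
(array([ 0.6223, -0.2676]), np.float64(0.0323), 5036, np.float64(0.0699)) (array([ 0.623 , -0.2677]), np.float64(0.0325), 3775, np.float64(0.0663))
```

View pics/c3.png

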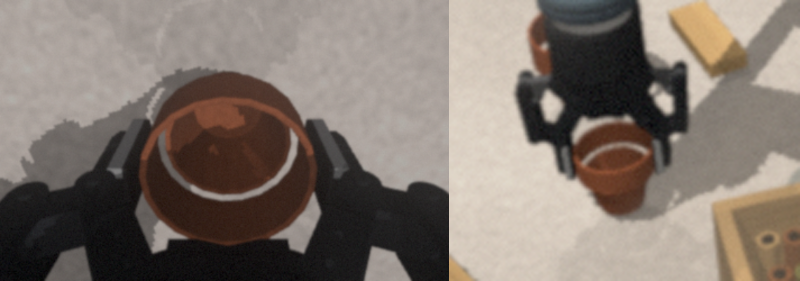

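Gripped at 68 mm, and the pot is level. I'll lift, carry it to just short of the lower pot and look.

```bash
python3 -m handwheel '0 0 -0.04 0 0.2; 0 0 -0.085 0 0.2; -0.01 -0.03 -0.13 0 0.2; -0.025 -0.075 -0.16 0 0.2; -0.042 -0.122 -0.174 0 0.2' && python3 -m handwheel '-0.016 -0.048 0 0 0.2; -0.032 -0.096 0 0 0.2; -0.048 -0.144 0 0 0.2; -0.064 -0.192 0 0 0.2; -0.08 -0.24 0 0 0.2' && python3 -m handwheel '0 0 0 0 0.2'
python3 - <<'E'
from pots import *
s,im,W,d=look("w4");print(s["position"],R.from_quat(s["tcp_rot"]).as_matrix()[:2,:2].round(4).tolist(),s["grip_width"]*85)
for z in(.074,.072): print(pot(W,im,d,(.5645,.2233),z))
E
```

```text
time_s: 4.1
position: [0.6082, -0.1402, 0.2282]
tcp_rot: [0.994, -0.108, 0.002, 0.001]
wrist_force: [0.9, -0.5, -1.7]
grip_width: 0.799
grasp_force: 34.6
time_s: 4.72
position: [0.5801, 0.1124, 0.2257]
tcp_rot: [0.994, -0.107, 0.0, -0.0]
wrist_force: [0.5, -0.6, -1.2]
grip_width: 0.8
grasp_force: 34.5
time_s: 4.85
position: [0.5796, 0.1143, 0.2255]
tcp_rot: [0.994, -0.105, 0.0, -0.0]
wrist_force: [-0.2, -0.5, -0.6]
grip_width: 0.799
grasp_force: 34.6
[0.57964151 0.11432594 0.22552583] [[0.978, -0.2084], [-0.2084, -0.978]] 67.9535048738216
(array([0.5649, 0.2244]), np.float64(0.0321), 834, np.float64(0.0737))
(array([0.5649, 0.2244]), np.float64(0.0321), 941, np.float64(0.0731))
```

View pics/w4.png

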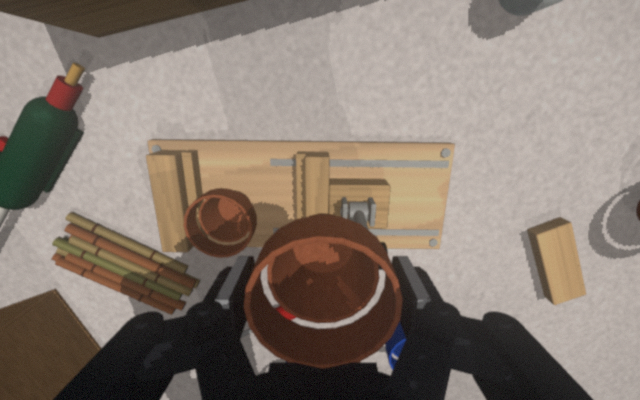

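The wrist view shows the lower pot's mouth at (221,222) and the held pot at (322,290). I'll move above the lower pot, staying higher than its rim.

```bash
python3 -m handwheel '-0.014 -0.04 0 0 0.2; -0.029 -0.08 0.01 0 0.2; -0.037 -0.104 0.04 0 0.2; -0.037 -0.104 0.075 0 0.2; -0.037 -0.104 0.09 0 0.2' && python3 -m handwheel '0 0 0 0 0.2; 0 0 0 0 0.2'
python3 - <<'E'
from pots import *
s=manip.read_state();im2,d2=get_image("scene")
Rm=R.from_quat(s["tcp_rot"]).as_matrix();e=np.array([.5653,.2240,.079])-s["position"]
print(s["position"],"tool delta",(Rm.T@e).round(4))
s,im,W,d=look("w5")
for z in(.146,.154): print(pot(W,im,d,s["position"][:2],z))
E
```

```text
time_s: 5.52
position: [0.5655, 0.2191, 0.1331]
tcp_rot: [0.994, -0.108, -0.002, 0.001]
wrist_force: [0.2, 0.3, -1.2]
grip_width: 0.795
grasp_force: 34.6
time_s: 5.78
position: [0.5678, 0.2198, 0.1369]
tcp_rot: [0.994, -0.108, 0.001, -0.0]
wrist_force: [-0.3, -0.6, 0.4]
grip_width: 0.797
grasp_force: 34.6
[0.56781819 0.21977248 0.13688723] tool delta [-0.0035 -0.0035  0.0579]
(array([0.5685, 0.221 ]), np.float64(0.0325), 3120, np.float64(0.1461))
(array([0.5678, 0.2212]), np.float64(0.0323), 5638, np.float64(0.1549))
```

```bash
python3 -m handwheel '-0.0035 -0.003 0 0 0.2; -0.0035 -0.003 0.012 0 0.2; -0.0035 -0.003 0.024 0 0.2; -0.0035 -0.003 0.034 0 0.2; -0.0035 -0.003 0.036 0 0.2' && python3 -m handwheel '0 0 0 0 0.2; 0 0 0 0 0.2'
python3 - <<'E'
from pots import *
s=manip.read_state();im2,d2=get_image("scene")
Rm=R.from_quat(s["tcp_rot"]).as_matrix();e=np.array([.5653,.2240,.079])-s["position"]
print(s["position"],"tool delta",(Rm.T@e).round(4))
cv2.imwrite("pics/s6.png",cv2.resize(im2[150:260,340:500],(640,440),interpolation=cv2.INTER_CUBIC)[:,:,::-1])
E
```

```text
time_s: 6.5
position: [0.5628, 0.2238, 0.0977]
tcp_rot: [0.994, -0.107, -0.001, 0.0]
wrist_force: [0.8, 0.3, -1.5]
grip_width: 0.798
grasp_force: 34.6
time_s: 6.75
position: [0.5641, 0.2241, 0.0997]
tcp_rot: [0.994, -0.107, 0.0, -0.0]
wrist_force: [0.9, 0.1, -0.7]
grip_width: 0.794
grasp_force: 34.6
[0.5640748  0.22407293 0.0997389 ] tool delta [ 0.0012 -0.0002  0.0207]
```

View pics/s6.png

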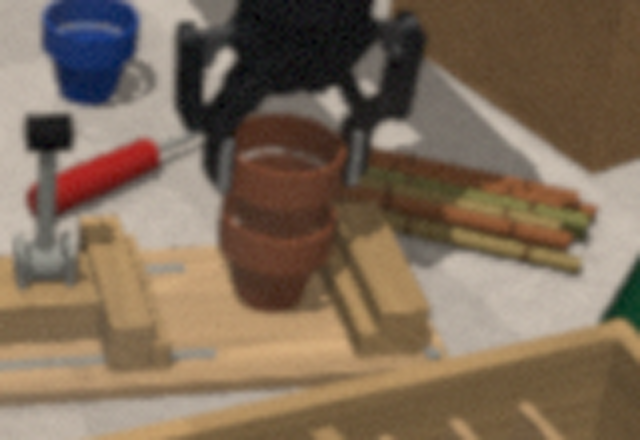

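The top pot is entering the lower one, but in this crop its collar (290,165) looks slightly right of the lower collar (277,225). I'll check the offset numerically.

```bash
cat > al.py <<'E'
from pots import *
from scipy.optimize import least_squares
def al(zt):
    im,d=get_image("scene");W=cloud("scene",d);hsv=cv2.cvtColor(im,cv2.COLOR_RGB2HSV)
    red=(hsv[...,0]<13)&(hsv[...,1]>90)&(np.hypot(W[...,0]-.566,W[...,1]-.224)<.05)
    cam=np.linalg.inv(calibration("scene")["world_to_cam"])[:2,3]
    for nm,lo,hi in(("low",.054,.070),("top",zt-.02,zt-.004)):
        P=W[red&(W[...,2]>lo)&(W[...,2]<hi)][:,:2]
        P=P[(P-[.566,.224])@(cam-[.566,.224])>0]  # outer side facing the camera
        f=least_squares(lambda c:np.hypot(*(P-c).T)-.034,[.566,.224],loss="soft_l1",f_scale=.001)
        print(nm,f.x.round(4),len(P),np.abs(f.fun).mean().round(4))
if __name__=="__main__":
    import sys;al(float(sys.argv[1]))
E
python3 al.py .119; python3 -c "
from h import *
print(manip.read_state()['position'])"
```

```text
low [0.5629 0.2239] 177 0.0029
top [0.5618 0.2245] 154 0.0012
[0.56400549 0.22407472 0.09977226]
```

Aligned to about 1 mm. I'll lower gently while watching the force.

```bash
python3 -m handwheel '0.001 0 0.004 0 0.2; 0.001 0 0.008 0 0.2; 0.001 0 0.012 0 0.2; 0.001 0 0.014 0 0.2; 0.001 0 0.016 0 0.2' && python3 -m handwheel '0 0 0.001 0 0.2; 0 0 0.002 0 0.2; 0 0 0.002 0 0.2'; python3 -c "
from h import *
s=manip.read_state();print(s['position'],s['wrist_force'])"
```

```text
time_s: 7.48
position: [0.5646, 0.2238, 0.0831]
tcp_rot: [0.994, -0.107, -0.0, 0.0]
wrist_force: [-0.7, -0.1, -0.3]
grip_width: 0.799
grasp_force: 34.6
time_s: 7.85
position: [0.5646, 0.2238, 0.0813]
tcp_rot: [0.994, -0.107, -0.0, 0.0]
wrist_force: [-0.4, -0.4, -0.9]
grip_width: 0.799
grasp_force: 34.6
[0.56464137 0.22379545 0.08129481] [-0.4300156  -0.36511944 -0.89319658]
```

```bash
python3 -m handwheel '0 0 0.001 0 0.2; 0 0 0.0015 0 0.2; 0 0 0.0015 0 0.2'; python3 -m handwheel '0 0 0.0005 0 0.2; 0 0 0.001 0 0.2; 0 0 0.001 0 0.2'; python3 al.py .098
```

```text
time_s: 8.22
position: [0.565, 0.2238, 0.0802]
tcp_rot: [0.994, -0.107, 0.0, -0.0]
wrist_force: [0.2, 0.0, 2.3]
grip_width: 0.798
grasp_force: 36.3
time_s: 8.6
position: [0.5652, 0.2236, 0.0797]
tcp_rot: [0.994, -0.107, 0.001, 0.0]
wrist_force: [-1.9, -2.1, 7.0]
grip_width: 0.799
grasp_force: 38.4
low [0.563  0.2231] 150 0.0012
top [0.5629 0.2237] 157 0.0013
```

Contact at 7 N at the expected height, so the pot is home. Next: ease off, release and rise.

```bash
python3 -m handwheel '0 0 -0.0007 0 0.2; 0 0 -0.0007 0 0.8; 0 0 -0.0007 0 1; 0 0 -0.0007 0 1; 0 0 -0.0007 0 1'; python3 -m handwheel '0 0 -0.01 0 1; 0 0 -0.04 0 1; 0 0 -0.08 0 1; 0 0 -0.125 0 1; 0 0.05 -0.14 0 1'; python3 -m handwheel '-0.01 0.04 0 0 1;-0.02 0.06 0 0 0.2;-0.02 0.06 0 0 0.2'
python3 al.py .098
python3 - <<'E'
from pots import *
s,im,W,d=look("w7");print(s["position"],s["time_s"])
print(pot(W,im,d,(.565,.224),.098))
M=(W[...,2]>.135)&(W[...,2]<.155)&(np.hypot(W[...,0]-.54,W[...,1]-.087)<.04)
P=W[M];print("grip",len(P),P.mean(0).round(4),cv2.minAreaRect((P[:,:2]*1000).astype(np.float32)))
E
```

```text
time_s: 9.28
position: [0.5645, 0.2238, 0.0793]
tcp_rot: [0.994, -0.107, -0.0, 0.0]
wrist_force: [0.1, -0.4, -0.5]
grip_width: 1.001
grasp_force: 0.0
time_s: 9.9
position: [0.5561, 0.1767, 0.2243]
tcp_rot: [0.994, -0.105, 0.004, -0.001]
wrist_force: [0.9, -0.7, -0.7]
grip_width: 1.0
grasp_force: 0.0
time_s: 10.28
position: [0.5214, 0.1197, 0.2204]
tcp_rot: [0.994, -0.108, 0.0, -0.0]
wrist_force: [-0.3, 0.4, -0.4]
grip_width: 0.614
grasp_force: 0.0
low [0.5631 0.2237] 154 0.0011
top [0.5629 0.2239] 156 0.0013
[0.52198022 0.12045856 0.22038495] 10.325
(array([0.5642, 0.2246]), np.float64(0.0321), 1167, np.float64(0.0979))
grip 1200 [0.5417 0.0878 0.1475] ((539.72607421875, 87.62163543701172), (26.008480072021484, 21.463577270507812), 77.66828918457031)
```

View pics/w7.png

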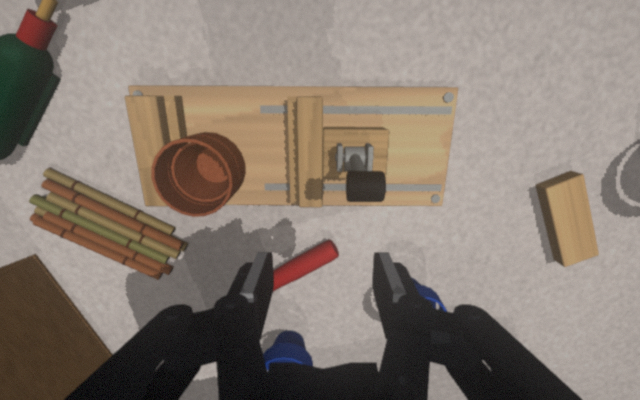

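The pots are nested and level: the rim is at 98 mm and the centres agree within 1 mm. The black grip is at (365,186) in this view. Next I'll straddle its flat ends and take hold.

```bash
python3 -m handwheel '0.0125 0.0145 0 0 0.2; 0.025 0.029 0 0 0.2; 0.025 0.029 0.02 0 0.2; 0.025 0.029 0.04 0 0.2; 0.025 0.029 0.05 0 0.2'; python3 -m handwheel '0 0 0 0 0.2'
python3 - <<'E'
from pots import *
s=manip.read_state();e=np.array([.540,.0872,.131])-s["position"]
print("tool delta",(R.from_quat(s["tcp_rot"]).as_matrix().T@e).round(4))
E
```

```text
time_s: 11.0
position: [0.54, 0.0861, 0.1681]
tcp_rot: [0.994, -0.108, -0.001, 0.0]
wrist_force: [0.6, -0.4, -0.3]
grip_width: 0.599
grasp_force: 0.0
time_s: 11.12
position: [0.5398, 0.0865, 0.1687]
tcp_rot: [0.994, -0.107, -0.001, 0.0]
wrist_force: [-0.7, 0.5, 0.1]
grip_width: 0.6
grasp_force: 0.0
tool delta [ 0.0001 -0.0007  0.0377]
```

```bash
python3 -m handwheel '0 0 0.015 0 0.2; 0 0 0.03 0 0.2; 0 0 0.037 0 0.2; 0 0 0.037 0 0.2' && python3 -m handwheel '0 0 0 0 0; 0 0 0 0 -0.2; 0 0 0 0 -0.5; 0 0 0 0 -0.5; 0 0 0 0 -0.5' 60
python3 - <<'E'
from pots import *
s,im,W,d=look("w8");print(s["position"],s["wrist_force"],s["grip_width"]*85)
E
```

```text
time_s: 11.62
position: [0.5394, 0.087, 0.1316]
tcp_rot: [0.994, -0.107, -0.001, 0.0]
wrist_force: [0.6, 0.1, -0.7]
grip_width: 0.602
grasp_force: 0.0
time_s: 12.25
position: [0.5403, 0.0869, 0.1332]
tcp_rot: [0.994, -0.107, 0.001, -0.0]
wrist_force: [-1.4, -0.2, 5.6]
grip_width: 0.296
grasp_force: 59.2
[0.54033905 0.08690763 0.13318239] [-1.42409975 -0.16780721  5.56984297] 25.125462611276582
```

View pics/w8.png

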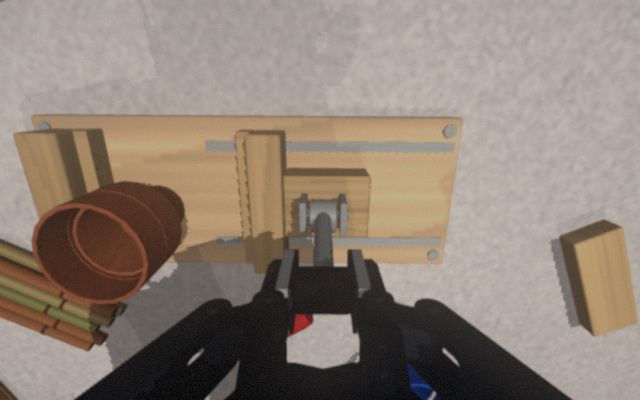

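The grip is held between the pads at about 25 mm, with the lever still up. I'll slide the fence along tool −y, slowing before it reaches the pot.

```bash
python3 -m handwheel '0 -0.01 0 0 -0.5; 0 -0.02 0 0 -0.5; 0 -0.03 0 0 -0.5; 0 -0.038 0 0 -0.5; 0 -0.044 0 0 -0.5'; python3 -m handwheel '0 -0.002 0 0 -0.5; 0 -0.004 0 0 -0.5; 0 -0.006 0 0 -0.5; 0 -0.008 0 0 -0.5; 0 -0.01 0 0 -0.5'; python3 al.py .098
```

```text
time_s: 12.92
position: [0.55, 0.13, 0.1332]
tcp_rot: [0.994, -0.107, 0.001, 0.0]
wrist_force: [-0.2, -1.1, 5.6]
grip_width: 0.294
grasp_force: 59.3
time_s: 13.55
position: [0.5521, 0.1391, 0.1332]
tcp_rot: [0.994, -0.107, 0.001, 0.0]
wrist_force: [-0.7, -3.8, 6.7]
grip_width: 0.293
grasp_force: 59.4
low [0.5639 0.2272] 163 0.0012
top [0.5637 0.2277] 165 0.0012
```

```bash
python3 -m handwheel '0 -0.002 0 0 -0.5; 0 -0.004 0 0 -0.5; 0 -0.006 0 0 -0.5; 0 -0.0065 0 0 -0.5;  0 -0.007 0 0 -0.5';  python3 -m handwheel '0 -0.0005 0 0 -0.5; 0 -0.001 0 0 -0.5;0 -0.001 0 0 -0.5'; python3 -m handwheel '0 -0.0005 0 0 -0.5; 0 -0.001 0 0 -0.5;0 -0.001 0 0 -0.5';python3 al.py .098
```

```text
time_s: 14.22
position: [0.5536, 0.1459, 0.1332]
tcp_rot: [0.994, -0.107, 0.001, 0.0]
wrist_force: [0.3, -3.1, 5.4]
grip_width: 0.294
grasp_force: 59.4
time_s: 14.6
position: [0.5538, 0.1469, 0.1332]
tcp_rot: [0.994, -0.107, 0.001, 0.0]
wrist_force: [0.9, -2.1, 5.6]
grip_width: 0.293
grasp_force: 59.4
time_s: 14.98
position: [0.554, 0.1475, 0.1332]
tcp_rot: [0.994, -0.107, 0.001, 0.001]
wrist_force: [-0.5, -5.0, 7.0]
grip_width: 0.295
grasp_force: 59.5
low [0.5658 0.2354] 160 0.0012
top [0.5655 0.2356] 167 0.0012
```

```bash
python3 -m handwheel '0 -0.0005 0 0 -0.5; 0 -0.0005 0 0 -0.5'; python3 -m handwheel '0 -0.0005 0 0 -0.5; 0 -0.0005 0 0 -0.5'; python3 -m handwheel '0 -0.0005 0 0 -0.5; 0 -0.0005 0 0 -0.5'; python3 al.py .098
```

```text
time_s: 15.28
position: [0.554, 0.1477, 0.1332]
tcp_rot: [0.994, -0.107, 0.001, 0.001]
wrist_force: [-1.4, -5.0, 6.9]
grip_width: 0.292
grasp_force: 59.5
time_s: 15.52
position: [0.5541, 0.1479, 0.1332]
tcp_rot: [0.994, -0.107, 0.001, 0.001]
wrist_force: [-1.6, -6.9, 6.6]
grip_width: 0.286
grasp_force: 59.6
time_s: 15.78
position: [0.5541, 0.1481, 0.1332]
tcp_rot: [0.994, -0.107, 0.0, 0.001]
wrist_force: [-2.0, -9.0, 7.8]
grip_width: 0.291
grasp_force: 59.7
low [0.5657 0.2358] 164 0.0012
top [0.5657 0.2361] 161 0.0012
```

Snug: the force climbs to 9 N and the pot has stopped. The fence has travelled 63 mm. Next I'll swing the lever about its pivot towards cradle −x.

```bash
python3 -m handwheel '0 -0.0005 0 0 -0.5; -0.004 -0.0005 0 0 -0.5; -0.008 -0.0005 0.001 0 -0.5; -0.0125 -0.0005 0.0015 0 -0.5'; python3 -m handwheel '-0.006 0 0.0015 0 -0.5; -0.011 0 0.003 0 -0.5; -0.0165 0 0.005 0 -0.5; -0.0165 0 0.005 0 -0.5'
python3 - <<'E'
from pots import *
s=manip.read_state();print((R.from_quat(s["tcp_rot"]).as_matrix().T@s["wrist_force"]).round(1))
E
```

```text
time_s: 16.32
position: [0.5445, 0.1504, 0.1323]
tcp_rot: [0.994, -0.108, 0.004, 0.002]
wrist_force: [4.6, -11.0, 2.1]
grip_width: 0.292
grasp_force: 59.9
time_s: 16.82
position: [0.5278, 0.1542, 0.1277]
tcp_rot: [0.994, -0.107, 0.003, 0.002]
wrist_force: [2.2, -11.2, 7.8]
grip_width: 0.294
grasp_force: 61.4
[ 4.6 10.5 -7.8]
```

```bash
python3 -m handwheel '-0.004 0 0.002 0 -0.5; -0.0075 0 0.0035 0 -0.5; -0.011 0 0.006 0 -0.5; -0.015 0 0.008 0 -0.5' 80; python3 -m handwheel '-0.0035 0 0.0025 0 -0.5; -0.007 0 0.005 0 -0.5; -0.010 0 0.008 0 -0.5; -0.013 0 0.011 0 -0.5'
python3 - <<'E'
from pots import *
s=manip.read_state();print((R.from_quat(s["tcp_rot"]).as_matrix().T@s["wrist_force"]).round(1))
E
python3 al.py .098
```

```text
time_s: 17.32
position: [0.5152, 0.1572, 0.1215]
tcp_rot: [0.994, -0.107, 0.005, 0.002]
wrist_force: [1.6, -12.3, 15.6]
grip_width: 0.291
grasp_force: 81.2
time_s: 17.82
position: [0.5023, 0.1603, 0.1115]
tcp_rot: [0.994, -0.107, 0.005, 0.002]
wrist_force: [-4.5, -15.5, 29.5]
grip_width: 0.287
grasp_force: 87.5
[ -0.8  16.1 -29.5]
low [0.5658 0.2357] 161 0.0013
top [0.5656 0.2362] 167 0.0012
```

```bash
python3 -m handwheel '-0.004 0 0.002 0 -0.5; -0.007 0 0.0055 0 -0.5; -0.0095 0 0.009 0 -0.5; -0.012 0 0.0125 0 -0.5'; python3 -m handwheel '-0.002 0 0.004 0 -0.5; -0.0045 0 0.0075 0 -0.5; -0.006 0 0.0115 0 -0.5; -0.008 0 0.0155 0 -0.5'
python3 - <<'E'
from pots import *
s=manip.read_state();print((R.from_quat(s["tcp_rot"]).as_matrix().T@s["wrist_force"]).round(1))
E
python3 al.py .098
```

```text
time_s: 18.38
position: [0.4891, 0.1631, 0.0961]
tcp_rot: [0.994, -0.107, 0.003, 0.001]
wrist_force: [4.2, -8.2, 4.8]
grip_width: 0.291
grasp_force: 90.3
time_s: 18.88
position: [0.4815, 0.165, 0.0819]
tcp_rot: [0.994, -0.107, 0.003, 0.001]
wrist_force: [-6.5, -11.1, 28.1]
grip_width: 0.29
grasp_force: 98.4
[ -3.8  12.3 -28.1]
low [0.5657 0.2361] 151 0.0012
top [0.5656 0.2365] 162 0.0012
```

```bash
python3 -m handwheel '-0.0015 0 0.004 0 -0.5; -0.003 0 0.008 0 -0.5; -0.004 0 0.0125 0 -0.5; -0.0045 0 0.0165 0 -0.5'; python3 -m handwheel '0 0 0.001 0 -0.5; 0 0 0.002 0 -0.5; 0 0 0.002 0 -0.5'
python3 - <<'E'
from pots import *
s=manip.read_state();print((R.from_quat(s["tcp_rot"]).as_matrix().T@s["wrist_force"]).round(1))
E
```

```text
time_s: 19.42
position: [0.4765, 0.1661, 0.0639]
tcp_rot: [0.994, -0.107, 0.002, 0.001]
wrist_force: [-2.7, -9.4, 13.4]
grip_width: 0.29
grasp_force: 99.4
time_s: 19.8
position: [0.4763, 0.1661, 0.062]
tcp_rot: [0.994, -0.107, 0.002, 0.001]
wrist_force: [-0.9, -9.9, 11.2]
grip_width: 0.29
grasp_force: 99.8
[  1.2   9.9 -11.2]
```

```bash
python3 -m handwheel '0 0 0.001 0 -0.5; 0 0 0.002 0 -0.5; 0 0 0.002 0 -0.5'; python3 -m handwheel '0 0 0.001 0 -0.5; 0 0 0.002 0 -0.5; 0 0 0.002 0 -0.5'
python3 - <<'E'
from pots import *
s=manip.read_state();print((R.from_quat(s["tcp_rot"]).as_matrix().T@s["wrist_force"]).round(1))
E
```

```text
time_s: 20.18
position: [0.4761, 0.1662, 0.0601]
tcp_rot: [0.994, -0.107, 0.002, 0.001]
wrist_force: [-3.0, -10.4, 13.5]
grip_width: 0.29
grasp_force: 100.3
time_s: 20.55
position: [0.4757, 0.1662, 0.0582]
tcp_rot: [0.994, -0.107, 0.002, 0.001]
wrist_force: [-5.8, -9.5, 17.4]
grip_width: 0.293
grasp_force: 101.0
[ -3.6  10.5 -17.4]
```

```bash
python3 -m handwheel '0.0005 0 0.001 0 -0.5; 0.0005 0 0.002 0 -0.5; 0.0005 0 0.002 0 -0.5'; python3 -m handwheel '0 0 0.001 0 -0.5; 0 0 0.002 0 -0.5; 0 0 0.002 0 -0.5'
python3 - <<'E'
from pots import *
s=manip.read_state();print((R.from_quat(s["tcp_rot"]).as_matrix().T@s["wrist_force"]).round(1))
im,d=get_image("scene");im2,d2=get_image("wrist");cv2.imwrite("pics/c9.png",np.hstack([cv2.resize(im[150:260,300:460],(400,275),interpolation=cv2.INTER_CUBIC),cv2.resize(im2,(400,275))])[:,:,::-1])
E
```

```text
time_s: 20.92
position: [0.4756, 0.1662, 0.0561]
tcp_rot: [0.994, -0.107, 0.001, 0.001]
wrist_force: [-6.9, -9.5, 17.1]
grip_width: 0.292
grasp_force: 101.4
time_s: 21.3
position: [0.4754, 0.1662, 0.054]
tcp_rot: [0.994, -0.107, 0.001, 0.001]
wrist_force: [-5.6, -9.5, 17.7]
grip_width: 0.294
grasp_force: 101.1
[ -3.4  10.5 -17.7]
```

View pics/c9.png

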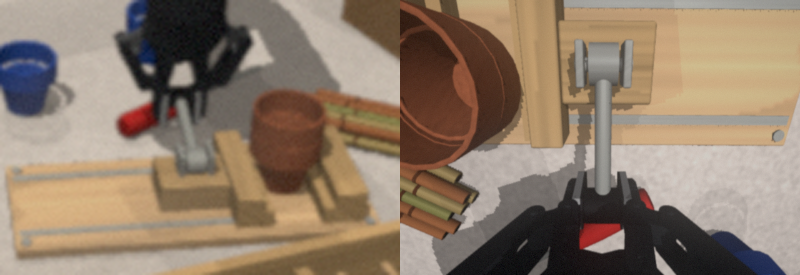

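The scene crop shows the lever tipped well over towards the robot. The wrist crop shows the rod from the pivot (603,60) to the grip (603,205). I'll measure the rod's slope from depth.

```bash
cat > rod.py <<'E'
from pots import *
s=manip.read_state();im,d=get_image("wrist");W=cloud("wrist",d,wristT(s))
C=np.array([.5577,.1445]);ey=np.array([np.cos(np.radians(77.5)),np.sin(np.radians(77.5))]);ex=np.array([ey[1],-ey[0]])
X=(W[...,:2]-C)@ex;Y=(W[...,:2]-C)@ey
m=(abs(Y-.002)<.012)&(X<-.02)&(X>-.11)&(W[...,2]>.035)&(W[...,2]<.16)
for x in np.arange(-.10,-.02,.008):
    q=m&(abs(X-x)<.003)
    if q.sum()>3: print(x.round(3),np.percentile(W[q][:,2],90).round(4),Y[q].mean().round(4),q.sum())
E
python3 rod.py
```

```text
-0.092 0.0871 -0.0035 152
-0.084 0.082 0.0016 768
-0.076 0.1239 0.0028 3815
-0.068 0.1293 -0.0045 1802
-0.06 0.072 0.0041 393
-0.052 0.0705 0.0041 399
-0.044 0.069 0.0041 404
-0.036 0.0675 0.0041 411
-0.028 0.0661 0.0038 427
```

The rod is 0.18 rad above level, so the lever reads about 1.59, at its stop. I'll release, rise clear and re-measure.

```bash
python3 -m handwheel '0 0 -0.001 0 -0.3; 0 0 -0.001 0 -0.2; 0 0 -0.001 0 -0.2; 0 0 -0.001 0 -0.2' 40; python3 -m handwheel '0 0 -0.01 0 -0.2; 0 0 -0.03 0 -0.2; 0 0 -0.055 0 -0.2; 0 0 -0.075 0 -0.2; 0 0 -0.075 0 -0.2'; python3 rod.py; python3 al.py .098
```

```text
time_s: 21.95
position: [0.4743, 0.1678, 0.0532]
tcp_rot: [0.994, -0.107, -0.0, 0.0]
wrist_force: [0.6, 0.2, 0.1]
grip_width: 0.402
grasp_force: 0.0
time_s: 22.58
position: [0.4761, 0.1679, 0.1306]
tcp_rot: [0.994, -0.107, 0.002, -0.0]
wrist_force: [-0.4, -0.5, 0.1]
grip_width: 0.401
grasp_force: 0.0
-0.092 0.084 0.0029 71
-0.084 0.0872 0.0024 301
-0.076 0.086 0.0024 448
-0.068 0.0781 0.0042 171
-0.06 0.0763 0.0038 166
-0.052 0.0743 0.0039 169
-0.044 0.0722 0.0039 169
-0.036 0.07 0.0038 166
-0.028 0.0681 0.004 173
low [0.5665 0.2359] 159 0.0014
top [0.5654 0.2366] 165 0.0011
```

Seen from clear, the lever reads about 1.51, so it came back slightly on release. I'll shut the fingers and press the grip down onto its stop.

```bash
python3 -m handwheel '0.001 0.002 0 0 -1; 0.001 0.002 0 0 -1; 0.001 0.002 0.01 0 -1; 0.001 0.002 0.02 0 -1; 0.001 0.002 0.027 0 -1'; python3 -m handwheel '0 0 0.002 0 -1; 0 0 0.004 0 -1; 0 0 0.006 0 -1; 0 0 0.008 0 -1; 0 0 0.008 0 -1'; python3 -m handwheel '0 0 0.001 0 -1; 0 0 0.002 0 -1; 0 0 0.002 0 -1'
```

```text
time_s: 23.3
position: [0.4745, 0.1655, 0.1003]
tcp_rot: [0.994, -0.107, -0.001, 0.0]
wrist_force: [-5.7, 1.4, 7.9]
grip_width: -0.0
grasp_force: 4.5
time_s: 23.92
position: [0.4745, 0.1654, 0.0939]
tcp_rot: [0.994, -0.107, -0.001, 0.0]
wrist_force: [-5.6, -1.7, 10.3]
grip_width: 0.002
grasp_force: 4.9
time_s: 24.3
position: [0.4745, 0.1655, 0.0933]
tcp_rot: [0.994, -0.107, -0.001, 0.001]
wrist_force: [-12.0, -3.3, 24.3]
grip_width: 0.001
grasp_force: 12.2
```

The force jumped to 24 N at the expected stop height. I'll add a little more press, back off and check.

```bash
python3 -m handwheel '0 0 0.0005 0 -1; 0 0 0.0005 0 -1'; python3 -m handwheel '0 0 -0.005 0 -1; 0 0 -0.025 0 -1; 0 0 -0.06 0 -1; 0 0 -0.09 0 -1; 0 0 -0.09 0 -1'; python3 rod.py; python3 al.py .098
python3 - <<'E'
from pots import *
s,im,W,d=look("w10")
print(pot(W,im,d,(.566,.236),.098))
im,d=get_image("top");cv2.imwrite("pics/t10.png",np.hstack([cv2.resize(cv2.imread("pics/top0.png")[100:320,100:480],(400,300))[:,:,::-1],cv2.resize(im[100:320,100:480],(400,300))])[:,:,::-1])
E
```

```text
time_s: 24.55
position: [0.4745, 0.1654, 0.0932]
tcp_rot: [0.994, -0.107, -0.001, 0.001]
wrist_force: [-13.9, -3.2, 27.5]
grip_width: 0.006
grasp_force: 14.1
time_s: 25.18
position: [0.477, 0.1658, 0.1833]
tcp_rot: [0.994, -0.107, 0.003, -0.001]
wrist_force: [1.3, 1.1, 0.1]
grip_width: -0.001
grasp_force: 0.0
-0.092 0.0786 0.0024 82
-0.084 0.0804 0.002 203
-0.076 0.0785 0.0021 310
-0.068 0.0724 0.0037 97
-0.06 0.0708 0.0037 94
-0.052 0.0695 0.0036 103
-0.044 0.0681 0.0034 107
-0.036 0.0666 0.0034 110
-0.028 0.0657 0.0034 108
low [0.5658 0.2359] 157 0.0014
top [0.5658 0.236 ] 160 0.0013
(array([0.5666, 0.2366]), np.float64(0.032), 1954, np.float64(0.0979))
```

View pics/w10.png

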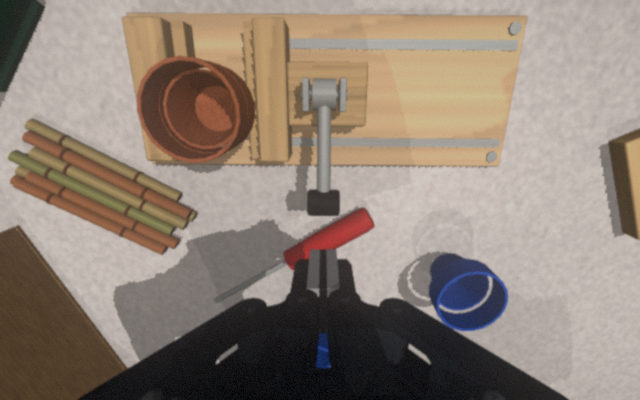

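The lever is now flat at its stop (barrel top 80 mm, as expected). The pots are upright and nested, with their centres within 1 mm of each other, and the gripper is clear. Handing in.

```bash
python3 -c "
from bench import manip
print(manip.close_job())"
```

```text
the job is handed in; nothing more can be done
None
```

The job is handed in at about 25 s of robot time: the loose pot is nested fully home, the fence is snug against the lower pot, and the cam lever is down at its stop; it needed a second press because it sprang back slightly when first released.

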